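# Unload the tape rolls from the spool carousel

## Task

Slide both wide tape rolls up off their posts on the free-turning spool carousel and lay them flat, side by side, on the floor of the steel tray. One of them has a small bobbin stacked on top: first take that bobbin off on its own and stand it upright inside the round grey silicone tape holder, before you lift the roll under it. Set the three pieces down without dropping them, and leave everything else where it is, with the other two spools still on their posts.

Things in the scene. Friction and masses are not known exactly. Their poses are not given: they have to be found in the camera images.
- carousel: Clear acrylic spool carousel, turns freely about its upright axis, cannot shift: disc 190 mm across, its upper face (the deck) 24 mm above the table; four frosted posts 18 mm thick, 56 mm tall above the deck (tops 80 mm above the table), 60 mm from the axis towards +x, +y, -x, -y of this body; flat nut at the middle, 24 mm across, 5 mm high. Origin: on the axis at table level; turns with the disc
- roll_a: Wide tape roll at the bottom of the post that holds two pieces, lying on the deck under the bobbin: 56 mm across, 26 mm high, hole 23 mm across right through its axis; origin at its centre, z along the hole
- roll_b: Wide tape roll, the same size, alone on another post, lying on the deck: 56 mm across, 26 mm high, hole 23 mm across right through its axis; origin at its centre, z along the hole
- bobbin: Small flanged bobbin stacked on top of roll_a on the same post: 40 mm across, 26 mm high, hole 23 mm across right through its axis; origin at its centre, z along the hole
- twin_bobbin: A bobbin of the same look and size, alone on its post; it stays there. Origin at its centre
- tall_spool: Tall flanged spool alone on its post, 42 mm across, 70 mm high (it stands 14 mm above its post); it stays there. Origin at its centre
- tray: Open stainless steel tray fixed to the table, 270 mm (its x) by 200 mm (its y) outside, walls 3 mm thick, rim 13 mm above the table; its inner floor is 3 mm above the table. Origin: centre of its underside
- dish: Grey silicone tape holder, a shallow round dish fixed to the table, 94 mm across the rim, 82 mm across inside at the floor; rim 10 mm and inner floor 4 mm above the table. Origin: centre of its underside
- tray_vial: Closed bead vial standing in the tray, 27 mm across, 59 mm tall; stays. Origin: centre of its underside
- tin: Flat pin tin lying in the tray, 50 mm (x) by 34 mm (y), 14 mm high; stays. Origin: centre of its underside
- lone_vial: Closed bead vial standing on the table close beside the carousel's disc, 27 mm across, 59 mm tall; stays. Origin: centre of its underside
- bowl: White ceramic bowl of closed bead vials, 106 mm across, 50 mm tall, vials up to 70 mm above the table; stays. Origin: centre of its underside
- jar: Closed glass jar, 54 mm across, 75 mm tall; stays. Origin: centre of its underside
- tape_measure: Black tape measure case, 62 mm square, 28 mm high; stays. Origin: centre of its underside
- hoop_stand: Plastic hoop stand with a tilting lever, fixed, at the back of the table: foot 100 mm (x) by 120 mm (y), upright hoop of about 134 mm across over it, top 265 mm above the table. Origin: centre of its underside
Not all that is in view belongs to the job. Leave any purple look-alike of the roll_a alone. Leave any orange look-alike of the carousel alone.

How it is judged (in metres and radians):
On the way, in this order (a step that is already met when the one before it is completed fails the run):
1. the bobbin stands upright, released, on the floor of the grey dish (before roll_a lies in the tray) (z of bobbin in the frame of dish between 0.013 and 0.021 m and angle between the z axis of bobbin and the z axis of dish, either way round below 0.1 rad and horizontal distance between bobbin and dish below 0.025 m and contact force between the fingers and bobbin below 0.1 N and linear speed of bobbin below 0.03 m/s), for 0.2 s.
2. roll_a lies flat, released, on the floor of the tray (z of roll_a in the frame of tray between 0.012 and 0.02 m and angle between the z axis of roll_a and the z axis of tray, either way round below 0.1 rad and contact force between the fingers and roll_a below 0.1 N and linear speed of roll_a below 0.03 m/s and x of roll_a in the frame of tray between -0.108 and 0.108 m and y of roll_a in the frame of tray between -0.073 and 0.073 m), for 0.2 s.
At the end, for the whole second after the job is handed in: Bobbin upright (0.1 rad) on the dish's floor, centre within 25 mm of the dish's; both rolls flat (0.1 rad, height within 4 mm) on the tray's floor, on top of nothing; all three released and at rest; tall spool and twin bobbin still down on their posts (all of step 1 and all of step 2 and z of roll_b in the frame of tray between 0.012 and 0.02 m and angle between the z axis of roll_b and the z axis of tray, either way round below 0.1 rad and contact force between the fingers and roll_b below 0.1 N and linear speed of roll_b below 0.03 m/s and x of roll_b in the frame of tray between -0.108 and 0.108 m and y of roll_b in the frame of tray between -0.073 and 0.073 m and z of tall_spool in the frame of carousel below 0.067 m and z of twin_bobbin in the frame of carousel below 0.045 m); the robot touches nothing.
It fails at once if roll_a is raised or shifted off the deck while the bobbin is still on it (z of roll_a in the frame of carousel above 0.049 m and horizontal distance between roll_a and bobbin below 0.02 m and distance between roll_a and bobbin below 0.036 m).
It fails at once if a roll or the bobbin is dropped (falling free at more than 0.7 m/s, a fall of about 25 mm) ((contact force between the fingers and roll_a below 0.05 N and linear speed of roll_a above 0.7 m/s) or (contact force between the fingers and roll_b below 0.05 N and linear speed of roll_b above 0.7 m/s) or (contact force between the fingers and bobbin below 0.05 N and linear speed of bobbin above 0.7 m/s)).
It fails at once if the tall spool or the twin bobbin is drawn up its post by more than about 25 mm (z of tall_spool in the frame of carousel above 0.084 m or z of twin_bobbin in the frame of carousel above 0.062 m).
It fails at once if a bystander (vials, tin, bowl, jar, tape measure) is pushed more than 30 mm or tipped over (distance of any of tray_vial, tin, lone_vial, bowl, jar, tape_measure from where it was at the start of the episode above 0.03 m or angle between any of tray_vial, tin, lone_vial, bowl, jar, tape_measure's own z axis and vertical above 0.5 rad).
It also fails if it takes over 70 s, if anything falls off the work surface, if the arm or the gripper's body presses on something with over 40 N, if the wrist force passes 120 N, or if a joint passes its speed limit or range.

## Robot

A 6-joint arm with a two-finger parallel gripper is mounted at the origin on the work surface. World frame = base frame: x ahead of the robot, y to its left, z up, the work surface at z = 0. Lengths are in mm, angles in rad, forces in N, time in s.
With the tool pointing down it reaches from about 400 to 925 mm from the base axis. Payload 12.5 kg.
Tool frame: the origin (TCP) lies at the very end of the fingers, on their centre line; the grasp point (between the pads) lies 19 mm behind it; z points along the fingers, y is the direction in which the jaws open and shut (so a half turn about z gives the same grasp; the last joint's range is limited). The gripper opens to 95 mm and grips with 3 to 60 N. Pads are 20 mm wide; open, the fingers measure 119 mm over their backs; the gripper's body (75 mm by 180 mm) begins 59 mm behind the grasp point.
Start: joints at [-1.437, 0.491, 1.559, -0, 1.092, -0.106], TCP at [148.465, -607.128, 214.661] pointing down, gripper open.
Joint ranges: [-3.1, 3.1], [-0.84, 2.19], [0.05, 2.79], [-1.13, 4.28], [0.06, 2.93], [-2.69, 2.69]. Speed limits (rad/s): [2.22, 2.22, 2.79, 3.14, 3.14, 3.14].

## Interface

Orientations are given as [roll, pitch, yaw] about the fixed x, y, z axes, in that order (R = Rz(yaw) Ry(pitch) Rx(roll)).
In Python, from cell import env gives the robot as it stands.
- The arm moves only by the shell command python3 -m pendant 'ROWS'. ROWS is JSON, a list that holds one entry, the list of rows, each a list of 5 numbers: the opening, from 0 (shut) to 1 (fully open), then the shift along the tool's x, y, z in m, then the turn about the tool's z in rad. A call has exactly 8 rows; each row is the pose to reach, as a shift and turn from the pose commanded when the call began, along the tool's axes at that moment; what a row does not reach only later rows make up. A row lasts 1/10 s, in which the tool goes at most 50 mm and 8.59 degrees, less where a joint would pass 70% of its speed; a pose out of reach is approached as far as the arm can. A call with a gripper value outside its range is refused whole. The fingers move at their own pace and stop on an object; the grip force is fixed at half the most. Time passes only in rows, so rows that repeat a pose let the fingers close, or fill a call up. It gives the time, the measured TCP pose, the force and the opening at its end, in the units of the state.
- env.state(): the state, without advancing time (a new reading comes with each control period).
- env.read_camera(name): name is "side" or "top" or "wrist"; returns a dict with "image" (400x640x3 uint8, blue, green, red), "range_z" (400x640 float32, mm along the optical axis (not along the pixel's ray), 0 where there is no reading), "fx", "fy", "cx", "cy" (pixels), "rvec" (rotation vector, rad) and "tvec" (3), from world to camera coordinates, as OpenCV has them; the wrist camera has in their place "tool_from_camera" (4x4, takes a point from camera to tool coordinates, whose origin is the TCP and whose axes are the flange's). Camera axes: x right, y down, z forward; pixel columns grow to the right and rows downward; lengths in mm; the calibration is good to about 2 mm. The wrist camera is an equidistant fisheye: a pixel r from the principal point sees the ray r / f radians off the axis. A picture is of the moment at which its call begins: read the wrist's pose just before it.
- env.job_done(): hands the job in, once; it reports no verdict.
The state is a dict: "t": time; "joints": joint angles; "qvel": joint speeds; "tau": joint torques, N m; "eef_pos": TCP position; "tcp_rot": TCP orientation; "ft_force": force on the tool from outside, world axes, zero at the start; "moment": the same for the moment, N m; "opening": opening from 0.0 (shut) to 1.0 (fully open).
Only numpy, scipy, OpenCV 4.12 (cv2) and the standard library are available. Lean on these libraries where they do the work, as an engineer would, in place of code of your own. Each camera call takes 0.05 s, during which the arm holds its last target. There are 200 camera calls.

## Working session

There is one attempt and no reset: what is moved stays moved. The work goes in short steps, Python scripts to look and compute and a shell command to move; the robot and the scene stay as the last step left them, time stands still between calls to the robot, and variables do not carry over. Pictures are saved under pics/ and viewed, about 8 in all and at most 12, crops included, and the job is handed in when it is done.

```bash
mkdir -p pics; ls; cat > h.py <<'E'
import numpy as np,cv2
from cell import env
def cam(n):
    s=env.state(); c=env.read_camera(n); c['s']=s; return c
def world(c,full=False):
    z=c['range_z'].astype(float); v,u=np.mgrid[:z.shape[0],:z.shape[1]]
    P=np.stack([(u-c['cx'])/c['fx']*z,(v-c['cy'])/c['fy']*z,z],-1)
    R=cv2.Rodrigues(np.array(c['rvec'],float))[0]; t=np.array(c['tvec'],float).ravel()
    W=(P-t)@R; W[z==0]=np.nan; return W
E
python3 - <<'E'
from h import *
for n in('top','side'):
    c=cam(n); cv2.imwrite(f'pics/{n}0.png',c['image']); np.savez(f'{n}0.npz',W=world(c))
    print(n,c['fx'],c['rvec'],c['tvec'])
print(env.state())
E
```

```text
pics
top 494.52770390929373 [ 2.10805548 -2.1680689   0.19708938] [  -5.71532581  560.76157262 1418.8017316 ]
side 375.6155466923626 [ 0.08249945 -2.80379916  1.33769112] [ 538.81517878   75.47502979 1269.22245214]
{'t': 0.1, 'joints': array([-1.43659697e+00,  4.91468540e-01,  1.55940446e+00,  1.11787668e-05,
        1.09167605e+00, -1.05628582e-01]), 'qvel': array([ 0.00052247, -0.00218687, -0.00129906,  0.0003124 , -0.00257964,
       -0.00069545]), 'tau': array([ 2.33507162e-03, -6.13623261e+01, -2.58606756e+01,  6.94225612e-02,
        4.70062438e-02, -5.97930307e-05]), 'eef_pos': array([ 148.43790706, -606.89423766,  214.13378192]), 'tcp_rot': array([-3.14064263e+00, -1.10695553e-04,  2.39822725e-01]), 'ft_force': array([ 0.13188889, -0.51835604,  0.76633777]), 'moment': array([-0.00297901, -0.00327838,  0.02253826]), 'opening': 0.9990314431283654}
```

View pics/top0.png

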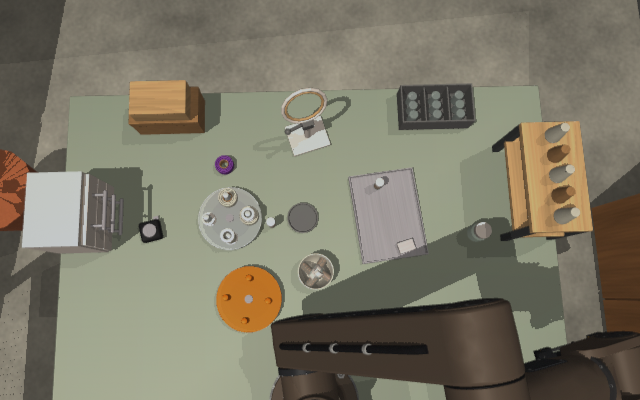

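View pics/side0.png

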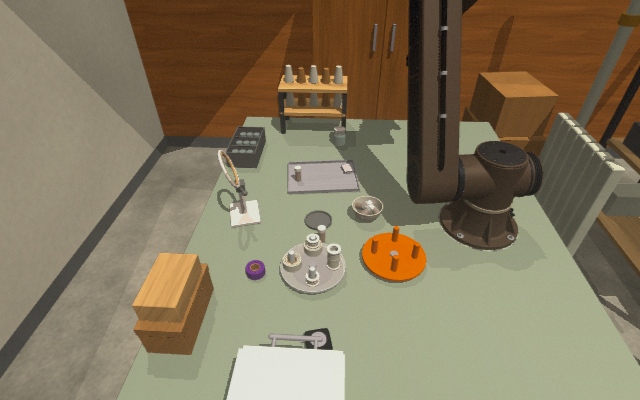

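Top: carousel at about (229,218), dish (303,217), tray (387,215) and lone vial (270,222). The purple roll and orange carousel are decoys. Next I'll enlarge the crop and measure.

```bash
python3 - <<'E'
from h import *
t=cv2.imread('pics/top0.png')[175:265,185:325]; s=cv2.imread('pics/side0.png')[205:305,245:385]
a=cv2.resize(t,(560,360),interpolation=cv2.INTER_CUBIC)[:300]
a=cv2.resize(t[:, :], (400,257),interpolation=cv2.INTER_CUBIC); 
a=cv2.resize(t,None,fx=5.5,fy=5.5,interpolation=cv2.INTER_CUBIC)
cv2.imwrite('pics/topcrop.png',a)
b=cv2.resize(s,None,fx=5.5,fy=5.5,interpolation=cv2.INTER_CUBIC); cv2.imwrite('pics/sidecrop.png',b)
W=np.load('top0.npz')['W']
def blob(u0,u1,v0,v1,z0,z1,W=W):
    p=W[v0:v1,u0:u1].reshape(-1,3); p=p[(p[:,2]>z0)&(p[:,2]<z1)]
    if len(p)<3: return None
    return len(p),np.round(np.median(p,0)),np.round((p[:,:2].min(0)+p[:,:2].max(0))/2),np.round(np.ptp(p,axis=0))
for n,a in dict(deck=(195,265,180,255,15,34),vial=(262,278,212,232,35,80),dish=(280,325,195,240,3,16),tray=(340,435,160,270,2,20),rim=(340,435,160,270,10,20),tvial=(370,392,170,195,30,80),tin=(390,420,235,258,13,25),jar=(465,500,215,245,50,95),bowl=(290,340,250,295,30,90),table=(300,340,320,340,-20,20)).items(): print(n,blob(*a))
for (u,v) in [(228,197),(208,219),(248,214),(229,236)]:
    print(u,v,np.round(W[v-6:v+5:2,u-9:u+10:2,2]).astype(int).tolist(), np.round(W[v,u]))
E
```

```text
deck (2217, array([531., 237.,  24.]), array([541., 237.]), array([190., 190.,  19.]))
vial (71, array([522., 112.,  58.]), array([523., 112.]), array([25., 26., 28.]))
dish (769, array([542.,  19.,   6.]), array([540.,  19.]), array([138., 136.,  13.]))
tray (5352, array([ 539., -244.,    5.]), array([ 544., -243.]), array([345., 305.,  18.]))
rim (583, array([ 493., -276.,   14.]), array([ 549., -241.]), array([308., 279.,  10.]))
tvial (78, array([ 630., -212.,   60.]), array([ 631., -213.]), array([25., 24., 39.]))
tin (184, array([ 442., -290.,   17.]), array([ 438., -295.]), array([56., 65., 11.]))
jar (259, array([ 477., -502.,   74.]), array([ 477., -504.]), array([48., 50., 33.]))
bowl (771, array([373., -16.,  47.]), array([374., -16.]), array([104., 102.,  35.]))
table None
228 197 [[23, 48, 49, 49, 55, 50, 47, 44, 27, 30], [46, 53, 80, 81, 82, 53, 44, 46, 53, 22], [50, 46, 80, 79, 79, 70, 53, 56, 50, 23], [47, 51, 48, 79, 81, 60, 49, 46, 48, 38], [54, 55, 46, 28, 53, 40, 51, 50, 54, 32], [51, 51, 48, 52, 50, 47, 44, 42, 46, 30]] [595. 234.  70.]
208 219 [[17, 27, 23, 48, 
[... 204 characters left out ...]
, 28], [24, 26, 25, 47, 46, 53, 51, 26, 22, 26]] [531. 291.  74.]
248 214 [[19, 25, 51, 70, 77, 80, 74, 50, 49, 27], [26, 47, 73, 74, 62, 64, 81, 70, 57, 23], [24, 71, 77, 80, 80, 75, 29, 76, 60, 52], [25, 75, 77, 81, 82, 78, 60, -9223372036854775808, 53, 49], [20, 50, 76, 43, 76, 69, 77, 72, 50, 49], [28, 50, 72, 76, 76, 76, 70, 57, 48, 44]] [543. 175.  72.]
229 236 [[19, 99, 94, 93, 95, 94, 91, 21, 19, 31], [29, 94, 92, 83, 66, 92, 93, 32, 26, 24], [93, 92, 80, 78, 82, 81, 95, 93, 27, 27], [89, 93, 75, 83, 81, 78, 91, 91, 29, 26], [20, 91, 94, 40, 84, 95, 94, 64, 33, 28], [24, 95, 97, 91, 96, 91, 69, 45, 30, 21]] [479. 229.  80.]<stdin>:15: RuntimeWarning: invalid value encountered in cast
```

View pics/topcrop.png

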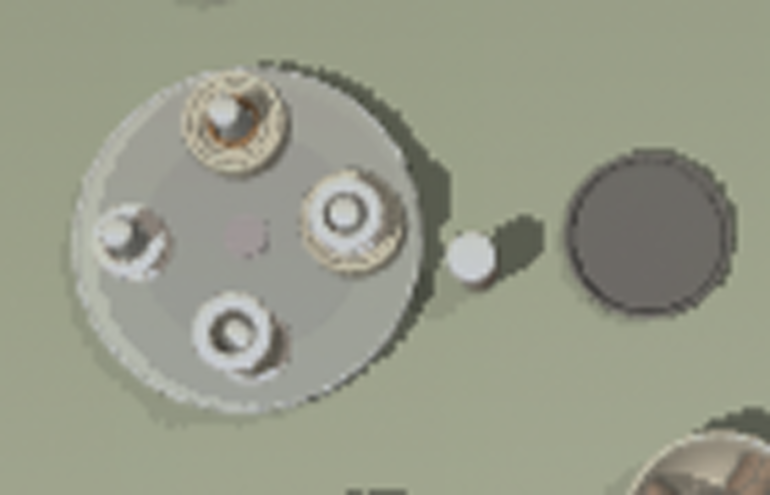

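View pics/sidecrop.png

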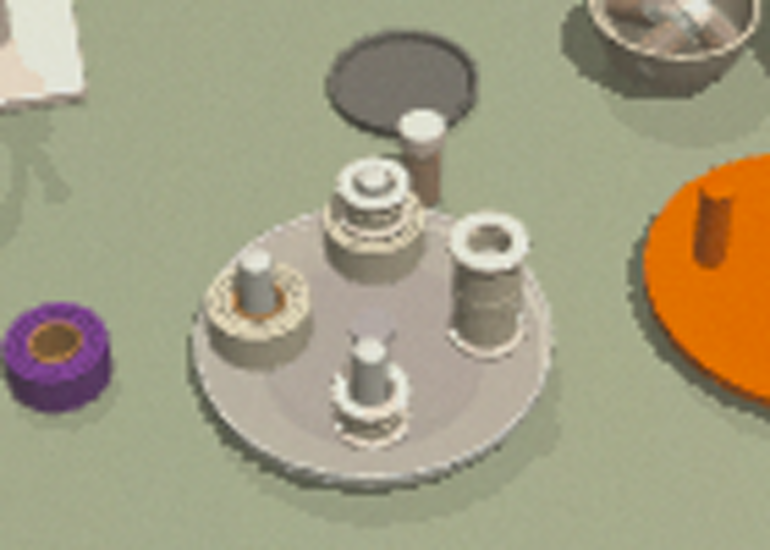

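Roll_b sits on the post at crop (236,122). Roll_a with the bobbin is at (345,212), on the side near the vial. The twin bobbin is at (130,240) and the tall spool at (235,335). Next: precise centres.

```bash
cat >> h.py <<'E'
from scipy.optimize import least_squares
def circ(p,r=None):
    c0=p.mean(0)
    if r: return least_squares(lambda q:np.hypot(*(p-q).T)-r,c0,loss='soft_l1').x
    return least_squares(lambda q:np.hypot(*(p-q[:2]).T)-q[2],[*c0,20],loss='soft_l1').x
def disc(p): # centre of a disc's outline from its convex hull
    h=cv2.convexHull(p.astype(np.float32)); return cv2.minEnclosingCircle(h), h
E
python3 - <<'E'
from h import *
W=np.load('top0.npz')['W']; im=cv2.imread('pics/top0.png').astype(int)
P=W.reshape(-1,3); P=P[np.isfinite(P).all(1)]
def sel(c,r,z0,z1): return P[(np.hypot(P[:,0]-c[0],P[:,1]-c[1])<r)&(P[:,2]>z0)&(P[:,2]<z1)][:,:2]
q=sel((541,237),110,14,34); print('carousel',disc(q)[0])
for n,c,r,z0,z1 in [('bob ring',(543,177),26,71,90),('roll_b',(595,234),34,41,58),('twin',(531,291),26,41,58),('tall',(479,229),28,86,102),('lone',(523,112),20,52,68)]:
    q=sel(c,r,z0,z1); print(n,len(q),disc(q)[0],q.mean(0).round(1))
for n,c in [('post_b',(595,234)),('post_t',(531,291)),('post_tall',(479,229))]:
    q=sel(c,14,70,86); print(n,len(q),q.mean(0).round(1))
g=im.sum(2)
m=np.zeros(g.shape,np.uint8); m[195:240,280:328]=(g[195:240,280:328]<330)
n,l,st,ce=cv2.connectedComponentsWithStats(m); k=1+np.argmax(st[1:,4]); print('dish px',st[k],ce[k])
print('dish',disc(W[l==k][:,:2][np.isfinite(W[l==k][:,0])])[0], np.nanmedian(W[l==k][:,2]))
# tray: grayish, not green
t=np.zeros(g.shape,np.uint8); a=im[160:270,340:435]; t[160:270,340:435]=((a[...,1]-a[...,2])<4)&(a.sum(2)>200)
n,l,st,ce=cv2.connectedComponentsWithStats(t); k=1+np.argmax(st[1:,4]); q=W[l==k][:,:2]; q=q[np.isfinite(q[:,0])]
print('tray px',st[k],cv2.minAreaRect(q.astype(np.float32)))
E
```

```text
carousel ((541.7146606445312, 236.70101928710938), 95.7752685546875)
bob ring 121 ((544.7371215820312, 176.5898895263672), 19.653884887695312) [544.3 176.6]
roll_b 220 ((600.6295776367188, 239.30087280273438), 28.06977081298828) [599.1 237.9]
twin 86 ((537.1533813476562, 295.69342041015625), 19.247072219848633) [535.3 293.7]
tall 120 ((481.88189697265625, 233.06651306152344), 20.6348934173584) [481.6 232.9]
lone 63 ((522.2681884765625, 112.42389678955078), 12.923998832702637) [522.  112.4]
post_b 27 [599.6 238.4]
post_t 25 [536.3 294.5]
post_tall 29 [481.1 232.8]
dish px [288 202  31  30 741] [303.02699055 216.99865047]
dish ((540.655029296875, 16.905784606933594), 48.346988677978516) 4.7387897312280325
tray px [ 348  167   87  102 6299] ((521.8161010742188, -255.573974609375), (319.38568115234375, 227.98316955566406), 6.697615623474121)
```

```bash
cat >> h.py <<'E'
def go(x,y,z,yaw):
    """rows needed (m, rad in tool axes) from the present pose to world target; tool assumed vertical"""
    s=env.state(); p=s['eef_pos']; w=s['tcp_rot'][2]; d=np.array([x,y,z])-p
    print('at',p.round(1),'rot',s['tcp_rot'].round(4),'f',s['ft_force'].round(1),'op',round(s['opening'],3),'t',round(s['t'],1))
    dy=(yaw-w+np.pi)%(2*np.pi)-np.pi
    print('row x y z turn:',np.round([(d[0]*np.cos(w)+d[1]*np.sin(w))/1e3,(d[0]*np.sin(w)-d[1]*np.cos(w))/1e3,-d[2]/1e3,-dy],4))
E
python3 - <<'E'
from h import *
W=np.load('top0.npz')['W']
for u,v in [(348,178),(412,168),(427,252),(363,263),(387,215)]: print(np.nanmedian(W[v-1:v+2,u-1:u+2].reshape(-1,3),0).round())
go(540,-240,200,1.2)
E
```

```text
[ 659. -125.    7.]
[ 683. -324.    8.]
[ 423. -354.   12.]
[ 395. -159.    3.]
[ 540. -240.    2.]
at [ 148.4 -606.9  214.1] rot [-3.1406e+00 -1.0000e-04  2.3980e-01] f [ 0.1 -0.5  0.8] op 0.999 t 0.1
row x y z turn: [ 0.4675 -0.2634  0.0141 -0.9602]
```

```bash
python3 -m pendant '[[[1,0.07,0,0,-0.15],[1,0.14,-0.03,0,-0.3],[1,0.21,-0.07,0,-0.45],[1,0.28,-0.11,0,-0.6],[1,0.35,-0.16,0,-0.75],[1,0.42,-0.22,0,-0.9],[1,0.468,-0.263,0.01,-0.96],[1,0.468,-0.263,0.014,-0.96]]]'; python3 -c "
from h import *
go(544.5,176.5,180,1.626)"
```

```text
t: 0.9
eef_pos: [448.3, -352.0, 209.5]
tcp_rot: [3.142, 0.0, 1.202]
ft_force: [0.8, -0.6, -0.2]
opening: 1.001
at [ 448.3 -352.   209.5] rot [3.1416e+00 1.0000e-04 1.2020e+00] f [ 0.8 -0.6 -0.2] op 1.001 t 0.9
row x y z turn: [ 0.5276 -0.1008  0.0295 -0.424 ]
```

```bash
python3 -m pendant '[[[1,0.046,-0.009,0.004,-0.1],[1,0.092,-0.018,0.01,-0.2],[1,0.138,-0.027,0.02,-0.3],[1,0.184,-0.036,0.03,-0.4],[1,0.23,-0.045,0.03,-0.424],[1,0.276,-0.054,0.03,-0.424],[1,0.322,-0.063,0.03,-0.424],[1,0.368,-0.072,0.03,-0.424]]]'; python3 -c "
from h import *
go(544.5,176.5,180,1.626)"
```

```text
t: 1.7
eef_pos: [513.5, 17.3, 179.4]
tcp_rot: [-3.141, 0.0, 1.624]
ft_force: [0.4, -1.2, -0.1]
opening: 1.0
at [513.5  17.3 179.4] rot [-3.1413e+00  1.0000e-04  1.6238e+00] f [ 0.4 -1.2 -0.1] op 1.0 t 1.7
row x y z turn: [ 0.1574  0.0394 -0.0006 -0.0022]
```

```bash
python3 -m pendant '[[[1,0.045,0.011,0,0],[1,0.09,0.022,0,0],[1,0.13,0.033,0,0],[1,0.157,0.0394,0,0],[1,0.157,0.0394,0,0],[1,0.157,0.0394,0,0],[1,0.157,0.0394,0,0],[1,0.157,0.0394,0,0]]]'; python3 - <<'E'
from h import *
go(544.5,176.5,53,1.626)
c=cam('wrist'); cv2.imwrite('pics/w1.png',c['image']); print(c['fx'],c['cx'],c['cy'],c['tool_from_camera'])
E
```

```text
t: 2.5
eef_pos: [544.6, 173.1, 179.6]
tcp_rot: [-3.141, 0.0, 1.622]
ft_force: [-0.2, -0.4, -0.7]
opening: 1.003
at [544.6 173.1 179.6] rot [-3.1414e+00  2.0000e-04  1.6224e+00] f [-0.2 -0.4 -0.7] op 1.003 t 2.5
row x y z turn: [ 3.300e-03  1.000e-04  1.266e-01 -3.600e-03]
309.70691628693146 313.3393520801167 200.11041998208697 [[-5.55799189e-04 -9.63020515e-01 -2.69427504e-01  7.48232427e+01]
 [ 9.99999785e-01 -4.41816829e-04 -4.83693754e-04  4.46241472e-01]
 [ 3.46769403e-04 -2.69427715e-01  9.63020553e-01 -1.70834407e+02]
 [ 0.00000000e+00  0.00000000e+00  0.00000000e+00  1.00000000e+00]]
```

View pics/w1.png

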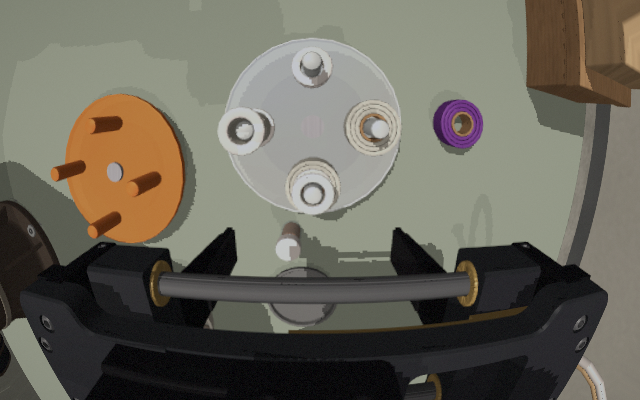

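The bobbin ring is at (313,193), midway between the fingertips at (233,232) and (397,232). The wrist estimate agrees with the top camera within about 1.5 mm. Descending.

```bash
python3 -m pendant '[[[1,0.004,0,0.03,0],[1,0.004,0,0.06,0],[0.8,0.004,0,0.085,0],[0.8,0.004,0,0.1,0],[0.8,0.004,0,0.113,0],[0.8,0.004,0,0.122,0],[0.8,0.004,0,0.126,0],[0.8,0.004,0,0.126,0]]]' && python3 -m pendant '[[[0.6,0,0,0,0],[0.5,0,0,0,0],[0.42,0,0,0,0],[0.3,0,0,0,0],[0.2,0,0,0,0],[0.2,0,0,0,0],[0.2,0,0,0,0],[0.2,0,0,0,0]]]'; python3 -c "
from h import *
go(544.5,176.5,83,1.626)"
```

```text
t: 3.35
eef_pos: [544.5, 178.1, 53.5]
tcp_rot: [-3.142, 0.0, 1.624]
ft_force: [0.4, -0.3, -0.5]
opening: 0.801
t: 4.15
eef_pos: [544.5, 178.2, 53.7]
tcp_rot: [3.141, 0.0, 1.624]
ft_force: [-0.9, 0.3, 2.4]
opening: 0.418
at [544.5 178.2  53.7] rot [3.1414e+00 1.0000e-04 1.6239e+00] f [-0.9  0.3  2.4] op 0.418 t 4.2
row x y z turn: [-0.0017 -0.0001 -0.0293 -0.0021]
```

```bash
python3 -m pendant '[[[0.2,0,0,-0.004,0],[0.2,0,0,-0.01,0],[0.2,0,0,-0.017,0],[0.2,0,0,-0.025,0],[0.2,0,0,-0.035,0],[0.2,0,0,-0.045,0],[0.2,0,0,-0.058,0],[0.2,0,0,-0.07,0]]]'; python3 - <<'E'
from h import *
go(540.7,17,110,1.626)
c=cam('top'); W=world(c); P=W.reshape(-1,3); P=P[np.isfinite(P).all(1)]
c=cam('wrist'); cv2.imwrite('pics/w2.png',cv2.resize(c['image'][0:260,150:480],None,fx=1.6,fy=1.6))
E
```

```text
t: 4.95
eef_pos: [544.5, 178.2, 124.9]
tcp_rot: [3.141, 0.0, 1.624]
ft_force: [0.5, 0.1, 0.3]
opening: 0.419
at [544.5 178.2 124.9] rot [3.1411 0.     1.6238] f [0.5 0.1 0.3] op 0.419 t 5.0
row x y z turn: [-0.1608 -0.0123  0.0149 -0.0022]
```

View pics/w2.png

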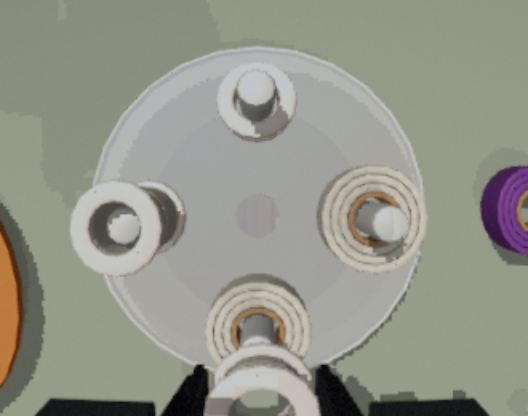

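The bobbin came up alone and roll_a stays on the deck. Moving over the dish.

```bash
python3 -m pendant '[[[0.2,-0.03,-0.002,0,0],[0.2,-0.065,-0.005,0,0],[0.2,-0.1,-0.008,0,0],[0.2,-0.13,-0.01,0,0],[0.2,-0.15,-0.0115,0,0],[0.2,-0.161,-0.0123,0,0],[0.2,-0.161,-0.0123,0,0],[0.2,-0.161,-0.0123,0,0]]]' && python3 -m pendant '[[[0.2,0,0,0.025,0],[0.2,0,0,0.05,0],[0.2,0,0,0.07,0],[0.2,0,0,0.085,0],[0.2,0,0,0.095,0],[0.2,0,0,0.102,0],[0.2,0,0,0.107,0],[0.2,0,0,0.107,0]]]'; python3 -c "
from h import *
go(540.7,17,8,1.626)"
```

```text
t: 5.85
eef_pos: [540.6, 17.3, 123.5]
tcp_rot: [-3.141, -0.0, 1.624]
ft_force: [0.3, -0.4, -0.8]
opening: 0.418
t: 6.65
eef_pos: [540.6, 17.0, 16.3]
tcp_rot: [-3.141, 0.0, 1.624]
ft_force: [0.5, -0.2, -0.7]
opening: 0.416
at [540.6  17.   16.3] rot [-3.1413  0.      1.6241] f [ 0.5 -0.2 -0.7] op 0.416 t 6.7
row x y z turn: [ 0.      0.0001  0.0083 -0.0019]
```

```bash
python3 -m pendant '[[[0.2,0,0,0.002,0],[0.2,0,0,0.004,0],[0.2,0,0,0.005,0],[0.2,0,0,0.006,0],[0.2,0,0,0.007,0],[0.2,0,0,0.008,0],[0.2,0,0,0.0085,0],[0.2,0,0,0.0085,0]]]'
```

```text
t: 7.45
eef_pos: [540.6, 16.8, 8.0]
tcp_rot: [-3.142, 0.0, 1.624]
ft_force: [0.2, -0.4, 0.1]
opening: 0.421
```

```bash
python3 -m pendant '[[[0.2,0,0,0.0005,0],[0.2,0,0,0.001,0],[0.2,0,0,0.001,0],[0.2,0,0,0.0015,0],[0.2,0,0,0.0015,0],[0.2,0,0,0.0015,0],[0.2,0,0,0.0015,0],[0.2,0,0,0.0015,0]]]'
```

```text
t: 8.25
eef_pos: [540.7, 16.8, 7.6]
tcp_rot: [3.141, 0.0, 1.624]
ft_force: [-4.0, -0.1, 14.7]
opening: 0.419
```

Contact with the floor. Releasing with a small opening, then rising.

```bash
python3 -m pendant '[[[0.44,0,0,-0.0005,0],[0.46,0,0,-0.0005,0],[0.48,0,0,-0.0005,0],[0.5,0,0,-0.0005,0],[0.5,0,0,-0.0005,0],[0.5,0,0,-0.0005,0],[0.5,0,0,-0.0005,0],[0.5,0,0,-0.0005,0]]]' && python3 -m pendant '[[[0.5,0,0,-0.005,0],[0.5,0,0,-0.015,0],[0.5,0,0,-0.03,0],[0.5,0,0,-0.05,0],[0.5,0,0,-0.08,0],[0.8,0,0,-0.11,0],[1,0,0,-0.14,0],[1,0,0,-0.16,0]]]'; python3 - <<'E'
from h import *
go(544.5,177,160,1.626)
c=cam('top'); W=world(c); P=W.reshape(-1,3); P=P[np.isfinite(P).all(1)]
def sel(c,r,z0,z1): return P[(np.hypot(P[:,0]-c[0],P[:,1]-c[1])<r)&(P[:,2]>z0)&(P[:,2]<z1)]
for n,ce,r,z0,z1 in [('bob',(541,17),40,24,40),('roll_a',(544,177),36,41,58),('post_a',(544,177),20,70,90),('roll_b',(600,239),36,41,58)]:
    q=sel(ce,r,z0,z1); print(n,len(q), disc(q[:,:2])[0] if len(q) else '',q.mean(0).round(1))
cv2.imwrite('pics/t2.png',cv2.resize(c['image'][170:265,185:330],None,fx=5,fy=5))
E
```

```text
t: 9.05
eef_pos: [540.6, 16.8, 7.0]
tcp_rot: [-3.142, 0.0, 1.624]
ft_force: [0.2, 0.5, -0.2]
opening: 0.501
t: 9.85
eef_pos: [540.9, 16.8, 170.1]
tcp_rot: [3.139, 0.0, 1.624]
ft_force: [-0.4, 0.2, -0.3]
opening: 0.697
at [540.9  16.8 170.1] rot [3.1389e+00 5.0000e-04 1.6239e+00] f [-0.4  0.2 -0.3] op 0.697 t 9.8
row x y z turn: [ 0.1598  0.0121  0.0101 -0.0021]
bob 0  [nan nan nan]
roll_a 236 ((544.8063354492188, 176.3674774169922), 27.86400604248047) [544.2 175.7  49.5]
post_a 30 ((543.5781860351562, 176.02589416503906), 8.420059204101562) [543.8 176.   79.3]
roll_b 232 ((600.8953857421875, 239.6947784423828), 28.16370391845703) [599.6 238.9  49.6]<stdin>:6: RuntimeWarning: Mean of empty slice.
  ret = um.true_divide(
```

```bash
python3 -m pendant '[[[1,0.045,0.003,0,0],[1,0.09,0.007,0,0],[1,0.13,0.01,0,0],[1,0.159,0.0121,0,0],[1,0.159,0.0121,0,0],[1,0.159,0.0121,0.01,0],[1,0.159,0.0121,0.01,0],[1,0.159,0.0121,0.01,0]]]'; python3 - <<'E'
from h import *
go(544.3,176,28.5,1.626)
c=cam('top'); W=world(c); P=W.reshape(-1,3); P=P[np.isfinite(P).all(1)]
d=np.hypot(P[:,0]-541,P[:,1]-17); q=P[(d<40)&(P[:,2]>22)&(P[:,2]<90)]; print(len(q), disc(q[:,:2])[0],np.percentile(q[:,2],[10,50,90]))
cv2.imwrite('pics/t2.png',cv2.resize(c['image'][170:265,185:330],None,fx=5,fy=5))
E
```

```text
t: 10.7
eef_pos: [544.2, 175.1, 156.7]
tcp_rot: [-3.141, 0.0, 1.622]
ft_force: [0.6, 1.0, -0.6]
opening: 0.998
at [544.2 175.1 156.7] rot [-3.1407e+00  3.0000e-04  1.6224e+00] f [ 0.6  1.  -0.6] op 0.998 t 10.7
row x y z turn: [ 9.000e-04  1.000e-04  1.282e-01 -3.600e-03]
95 ((542.8897094726562, 15.405350685119629), 20.084653854370117) [26.10866651 29.80430645 33.93635539]
```

View pics/t2.png

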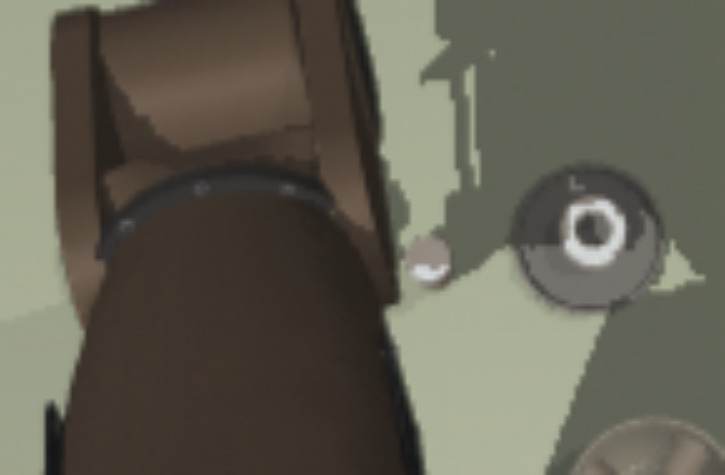

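The bobbin stands upright near the dish centre at pixel (592,232), top about 30 mm as expected. Descending on roll_a.

```bash
python3 -m pendant '[[[0.85,0.001,0,0.03,0],[0.85,0.001,0,0.06,0],[0.85,0.001,0,0.085,0],[0.85,0.001,0,0.1,0],[0.85,0.001,0,0.113,0],[0.85,0.001,0,0.122,0],[0.85,0.001,0,0.128,0],[0.85,0.001,0,0.128,0]]]' && python3 -m pendant '[[[0.75,0,0,0,0],[0.68,0,0,0,0],[0.62,0,0,0,0],[0.55,0,0,0,0],[0.4,0,0,0,0],[0.4,0,0,0,0],[0.4,0,0,0,0],[0.4,0,0,0,0]]]'
```

```text
t: 11.55
eef_pos: [544.2, 177.0, 28.7]
tcp_rot: [-3.141, 0.0, 1.624]
ft_force: [-1.0, -0.2, -0.0]
opening: 0.853
t: 12.35
eef_pos: [544.4, 177.2, 29.4]
tcp_rot: [3.141, 0.0, 1.624]
ft_force: [-0.2, -1.0, 5.8]
opening: 0.591
```

Gripped at 0.591, about 56 mm. Lifting.

```bash
python3 -m pendant '[[[0.4,0,0,-0.005,0],[0.4,0,0,-0.012,0],[0.4,0,0,-0.022,0],[0.4,0,0,-0.034,0],[0.4,0,0,-0.048,0],[0.4,0,0,-0.064,0],[0.4,0,0,-0.082,0],[0.4,0,0,-0.1,0]]]'; python3 -c "
from h import *
go(535,-198,140,1.69)"
```

```text
t: 13.15
eef_pos: [544.2, 177.2, 130.8]
tcp_rot: [3.141, -0.0, 1.624]
ft_force: [0.2, -0.9, -0.3]
opening: 0.588
at [544.2 177.2 130.8] rot [ 3.141  -0.      1.6238] f [ 0.2 -0.9 -0.3] op 0.588 t 13.2
row x y z turn: [-0.3742 -0.0291 -0.0092 -0.0662]
```

```bash
python3 -m pendant '[[[0.4,-0.03,-0.002,0,0],[0.4,-0.08,-0.006,0,-0.02],[0.4,-0.13,-0.01,0,-0.04],[0.4,-0.18,-0.014,0,-0.066],[0.4,-0.23,-0.018,0,-0.066],[0.4,-0.28,-0.022,0,-0.066],[0.4,-0.32,-0.025,0,-0.066],[0.4,-0.345,-0.027,0,-0.066]]]' && python3 -c "
from h import *
go(535,-198,20,1.69)"
```

```text
t: 13.95
eef_pos: [535.4, -171.8, 130.2]
tcp_rot: [3.14, 0.001, 1.688]
ft_force: [0.1, 0.7, 0.0]
opening: 0.591
at [ 535.4 -171.8  130.2] rot [3.1405e+00 1.0000e-03 1.6877e+00] f [0.1 0.7 0. ] op 0.591 t 13.9
row x y z turn: [-0.026  -0.0034  0.1102 -0.0023]
```

```bash
python3 -m pendant '[[[0.4,-0.015,-0.002,0.015,0],[0.4,-0.027,-0.0034,0.04,0],[0.4,-0.027,-0.0034,0.065,0],[0.4,-0.027,-0.0034,0.085,0],[0.4,-0.027,-0.0034,0.1,0],[0.4,-0.027,-0.0034,0.109,0],[0.4,-0.027,-0.0034,0.114,0],[0.4,-0.027,-0.0034,0.115,0]]]' && python3 -m pendant '[[[0.4,0,0,0.002,0],[0.4,0,0,0.004,0],[0.4,0,0,0.005,0],[0.4,0,0,0.006,0],[0.4,0,0,0.0065,0],[0.4,0,0,0.007,0],[0.4,0,0,0.007,0],[0.4,0,0,0.007,0]]]'
```

```text
t: 14.75
eef_pos: [535.4, -195.7, 13.8]
tcp_rot: [-3.141, -0.0, 1.69]
ft_force: [-0.2, 0.1, -0.6]
opening: 0.59
t: 15.55
eef_pos: [535.5, -196.1, 8.3]
tcp_rot: [3.141, 0.001, 1.69]
ft_force: [-3.0, 1.4, 13.7]
opening: 0.593
```

Contact at z 8.3. Releasing and rising; the vial is 90 mm away along the jaw axis, so 0.75 opening is enough.

```bash
python3 -m pendant '[[[0.61,0,0,0,0],[0.63,0,0,0,0],[0.66,0,0,0,0],[0.7,0,0,0,0],[0.72,0,0,0,0],[0.72,0,0,0,0],[0.72,0,0,0,0],[0.72,0,0,0,0]]]' && python3 -m pendant '[[[0.72,0,0,-0.005,0],[0.72,0,0,-0.015,0],[0.72,0,0,-0.03,0],[0.72,0,0,-0.05,0],[0.72,0,0,-0.08,0],[0.8,0,0,-0.11,0],[1,0,0,-0.14,0],[1,0,0,-0.16,0]]]'; python3 - <<'E'
from h import *
c=cam('top'); W=world(c); P=W.reshape(-1,3); P=P[np.isfinite(P).all(1)]
def sel(c,r,z0,z1): return P[(np.hypot(P[:,0]-c[0],P[:,1]-c[1])<r)&(P[:,2]>z0)&(P[:,2]<z1)]
for n,ce,r,z0,z1 in [('carousel',(541,237),110,15,33),('roll_b',(600,239),36,41,58),('post_b',(600,239),20,70,90),('post_a',(544,177),20,70,90),('tall',(482,233),28,86,102)]:
    q=sel(ce,r,z0,z1); print(n,len(q), disc(q[:,:2])[0] if len(q) else '')
go(600,239,170,0.055)
go(480,30,170,0.8)
E
```

```text
t: 16.35
eef_pos: [535.4, -196.0, 7.0]
tcp_rot: [-3.142, 0.0, 1.69]
ft_force: [-0.1, -0.6, 1.1]
opening: 0.72
t: 17.15
eef_pos: [535.7, -196.1, 170.2]
tcp_rot: [3.139, 0.002, 1.69]
ft_force: [-0.1, 0.0, -0.6]
opening: 0.911
carousel 2454 ((541.9966430664062, 236.47564697265625), 96.01687622070312)
roll_b 227 ((600.6358032226562, 239.94007873535156), 28.248332977294922)
post_b 32 ((601.2022094726562, 240.74195861816406), 10.019652366638184)
post_a 29 ((543.3157958984375, 175.81272888183594), 8.334712982177734)
tall 124 ((481.36456298828125, 232.7340087890625), 20.809661865234375)
at [ 536.6 -196.5  172.6] rot [3.1364 0.0036 1.69  ] f [1.3 0.1 3.2] op 0.95 t 17.2
row x y z turn: [0.4248 0.1148 0.0026 1.635 ]
at [ 536.6 -196.5  172.6] rot [3.1364 0.0036 1.69  ] f [1.3 0.1 3.2] op 0.95 t 17.2
row x y z turn: [ 0.2316 -0.0292  0.0026  0.89  ]
```

```bash
python3 -m pendant '[[[1,0.045,0.005,0,0.15],[1,0.09,0.01,0,0.3],[1,0.135,0.02,0,0.45],[1,0.18,0.03,0,0.6],[1,0.225,0.045,0,0.75],[1,0.27,0.06,0,0.9],[1,0.31,0.075,0,1.04],[1,0.35,0.09,0,1.18]]]'; python3 -c "
from h import *
go(600.5,239.7,150,0.055)"
```

```text
t: 18.0
eef_pos: [583.1, 163.6, 167.7]
tcp_rot: [3.141, -0.001, 0.553]
ft_force: [1.0, 0.0, -0.4]
opening: 1.0
at [583.1 163.6 167.7] rot [ 3.1413e+00 -5.0000e-04  5.5270e-01] f [ 1.   0.  -0.4] op 1.0 t 18.0
row x y z turn: [ 0.0548 -0.0556  0.0177  0.4977]
```

```bash
python3 -m pendant '[[[1,0.02,-0.02,0.006,0.14],[1,0.04,-0.04,0.012,0.28],[1,0.054,-0.055,0.017,0.42],[1,0.054,-0.055,0.017,0.49],[1,0.054,-0.055,0.017,0.49],[1,0.054,-0.055,0.017,0.49],[1,0.054,-0.055,0.017,0.49],[1,0.054,-0.055,0.017,0.49]]]'; python3 - <<'E'
from h import *
go(600.5,239.7,28.5,0.055)
c=cam('wrist'); cv2.imwrite('pics/w3.png',c['image'])
E
```

```text
t: 18.8
eef_pos: [599.8, 236.4, 150.3]
tcp_rot: [3.142, -0.0, 0.069]
ft_force: [0.4, -0.9, -0.6]
opening: 1.004
at [599.8 236.4 150.3] rot [ 3.1416e+00 -3.0000e-04  6.8900e-02] f [ 0.4 -0.9 -0.6] op 1.004 t 18.8
row x y z turn: [ 0.001  -0.0032  0.1218  0.0139]
```

View pics/w3.png

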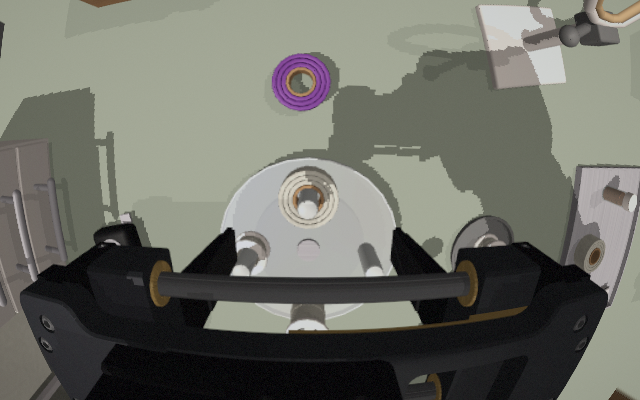

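Roll_b ring at (308,200), about 3 mm off the finger midline, which matches the computed shift. Roll_a lies in the tray at (593,255). Descending.

```bash
python3 -m pendant '[[[0.85,0.001,-0.0032,0.025,0.01],[0.85,0.001,-0.0032,0.05,0.01],[0.85,0.001,-0.0032,0.075,0.01],[0.85,0.001,-0.0032,0.094,0.01],[0.85,0.001,-0.0032,0.107,0.01],[0.85,0.001,-0.0032,0.116,0.01],[0.85,0.001,-0.0032,0.122,0.01],[0.85,0.001,-0.0032,0.122,0.01]]]' && python3 -m pendant '[[[0.75,0,0,0,0],[0.68,0,0,0,0],[0.62,0,0,0,0],[0.55,0,0,0,0],[0.4,0,0,0,0],[0.4,0,0,0,0],[0.4,0,0,0,0],[0.4,0,0,0,0]]]' && python3 -m pendant '[[[0.4,0,0,-0.005,0],[0.4,0,0,-0.012,0],[0.4,0,0,-0.022,0],[0.4,0,0,-0.034,0],[0.4,0,0,-0.048,0],[0.4,0,0,-0.064,0],[0.4,0,0,-0.082,0],[0.4,0,0,-0.1,0]]]'; python3 -c "
from h import *
go(545,-282,130,1.69)"
```

```text
t: 19.65
eef_pos: [600.5, 240.0, 27.8]
tcp_rot: [3.141, 0.0, 0.058]
ft_force: [-0.2, -0.2, 0.0]
opening: 0.845
t: 20.45
eef_pos: [600.7, 240.2, 28.4]
tcp_rot: [-3.142, -0.001, 0.058]
ft_force: [-0.6, 0.0, 5.8]
opening: 0.571
t: 21.25
eef_pos: [600.5, 240.1, 129.9]
tcp_rot: [-3.142, -0.001, 0.058]
ft_force: [-0.0, -0.1, -1.4]
opening: 0.573
at [600.5 240.1 129.9] rot [-3.1416e+00 -7.0000e-04  5.8500e-02] f [-0.  -0.1 -1.4] op 0.573 t 21.2
row x y z turn: [-8.5900e-02  5.1800e-01 -1.0000e-04 -1.6315e+00]
```

Opening 0.573 is less than 0.59 for roll_a, so I'm checking the grip.

```bash
python3 - <<'E'
from h import *
c=cam('wrist'); s=cam('side')
a=cv2.resize(c['image'][100:300,200:430],None,fx=1.7,fy=1.7); b=s['image'][190:300,220:380]; b=cv2.resize(b,(int(160*340/110*.8),int(340*.8)))
o=np.zeros((340,a.shape[1]+b.shape[1],3),np.uint8); o[:,:a.shape[1]]=a; o[:b.shape[0],a.shape[1]:]=b
cv2.imwrite('pics/w4.png',o); print(o.shape)
E
```

```text
(340, 786, 3)
```

View pics/w4.png

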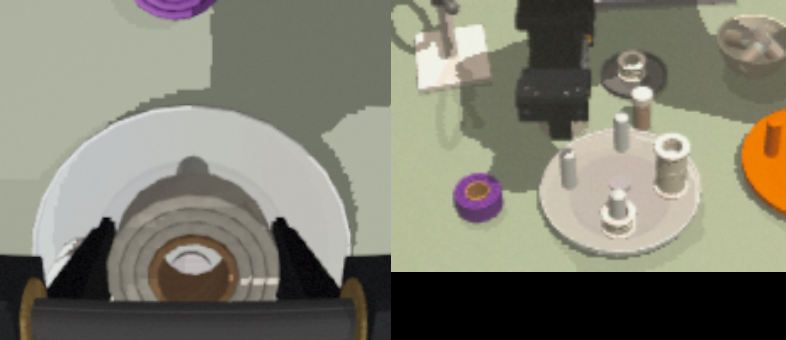

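The side view shows the carousel undisturbed and the bobbin in the dish. I'll measure the roll's tilt and offset in the grip from the wrist depth.

```bash
cat >> h.py <<'E'
def wpts():
    c=cam('wrist'); z=c['range_z'].astype(float); v,u=np.mgrid[:400,:640]
    a=(u-c['cx'])/c['fx']; b=(v-c['cy'])/c['fy']; r=np.hypot(a,b)+1e-9; k=np.tan(r)/r
    P=np.stack([a*k*z,b*k*z,z,np.ones_like(z)],-1)@np.array(c['tool_from_camera']).T
    P=P[...,:3]; P[z==0]=np.nan; return P,c
E
python3 - <<'E'
from h import *
P,c=wpts(); I=P[200:280,255:372].reshape(-1,3); I=I[np.isfinite(I).all(1)]
I=I[(abs(I[:,1])<27)&(abs(I[:,0])<60)&(I[:,2]<15)&(I[:,2]>-45)]
best=0; rng=np.random.default_rng(0)
for _ in range(500):
    q=I[rng.choice(len(I),3,False)]; n=np.cross(q[1]-q[0],q[2]-q[0]); 
    if np.linalg.norm(n)<50: continue
    n/=np.linalg.norm(n)
    if abs(n[2])<.7: continue
    m=abs((I-q[0])@n)<1.5
    if m.sum()>best: best=m.sum(); M=m
T=I[M]; A=np.c_[T[:,:2],np.ones(len(T))]; k=np.linalg.lstsq(A,T[:,2],rcond=None)[0]
print(len(I),best,'z=ax+by+c',k.round(3),T.min(0).round(1),T.max(0).round(1))
for x in range(-30,40,5):
    q=I[(abs(I[:,0]-x)<2.5)]; print(x,len(q),np.percentile(q[:,2],[5,50,95]).round(1) if len(q) else '')
E
```

```text
6178 3981 z=ax+by+c [-6.0000e-03  3.0000e-03 -2.1741e+01] [ -9.5 -26.9 -23.5] [ 27.7  27.  -20.1]
-30 0 
-25 0 
-20 0 
-15 3 [-4.9 -2.6 -2.2]
-10 705 [-22.2 -12.4   1.4]
-5 673 [-23.1 -21.4  -3.2]
0 531 [-29.2 -21.8 -20. ]
5 620 [-35.2 -21.9 -20.1]
10 858 [-30.8 -21.8 -15.5]
15 862 [-22.8 -21.5 -11.1]
20 846 [-23.  -21.6  -3. ]
25 1056 [-22.8 -17.2   0.1]
30 24 [-21.3 -10.4  -1.1]
35 0
```

The roll is level and centred (bottom about 4.3 mm below TCP). Carrying it to the tray.

```bash
python3 -m pendant '[[[0.4,-0.015,0.03,0,-0.08],[0.4,-0.035,0.07,0,-0.22],[0.4,-0.055,0.11,0,-0.36],[0.4,-0.07,0.155,0,-0.5],[0.4,-0.08,0.2,0,-0.64],[0.4,-0.085,0.245,0,-0.78],[0.4,-0.086,0.29,0,-0.92],[0.4,-0.086,0.335,0,-1.06]]]'; python3 -c "
from h import *
go(545,-282,130,1.69)"
```

```text
t: 22.2
eef_pos: [533.5, -97.8, 127.6]
tcp_rot: [-3.141, 0.0, 1.114]
ft_force: [1.2, 0.6, -1.1]
opening: 0.571
at [533.5 -97.8 127.6] rot [-3.1407e+00  2.0000e-04  1.1143e+00] f [ 1.2  0.6 -1.1] op 0.571 t 22.2
row x y z turn: [-0.1603  0.0915 -0.0024 -0.5757]
```

```bash
python3 -m pendant '[[[0.4,-0.038,0.022,-0.002,-0.13],[0.4,-0.075,0.044,-0.002,-0.27],[0.4,-0.11,0.064,-0.002,-0.4],[0.4,-0.14,0.081,-0.002,-0.52],[0.4,-0.16,0.0915,-0.002,-0.576],[0.4,-0.16,0.0915,-0.002,-0.576],[0.4,-0.16,0.0915,-0.002,-0.576],[0.4,-0.16,0.0915,-0.002,-0.576]]]'; python3 - <<'E'
from h import *
go(545,-282,14,1.69)
c=cam('wrist'); cv2.imwrite('pics/w5.png',c['image'])
P,_=wpts(); s=env.state(); R=cv2.Rodrigues(np.zeros(3))[0]
w=s['tcp_rot'][2]; M=np.array([[np.cos(w),np.sin(w),0],[np.sin(w),-np.cos(w),0],[0,0,-1]])
Q=(P.reshape(-1,3)@M.T)+s['eef_pos']; Q=Q[np.isfinite(Q).all(1)]
q=Q[(np.hypot(Q[:,0]-535,Q[:,1]+196)<40)&(Q[:,2]>23)&(Q[:,2]<36)]; print(len(q), disc(q[:,:2])[0] if len(q) else '', np.median(q,0).round(1))
E
```

```text
t: 23.0
eef_pos: [544.5, -279.1, 129.7]
tcp_rot: [-3.141, -0.001, 1.684]
ft_force: [-0.1, 0.9, -0.1]
opening: 0.572
at [ 544.5 -279.1  129.7] rot [-3.1408e+00 -7.0000e-04  1.6843e+00] f [-0.1  0.9 -0.1] op 0.572 t 23.0
row x y z turn: [-2.900e-03  1.000e-04  1.157e-01 -5.700e-03]
2629 ((535.9385986328125, -196.29351806640625), 28.114810943603516) [ 536.  -196.2   29.3]
```

View pics/w5.png

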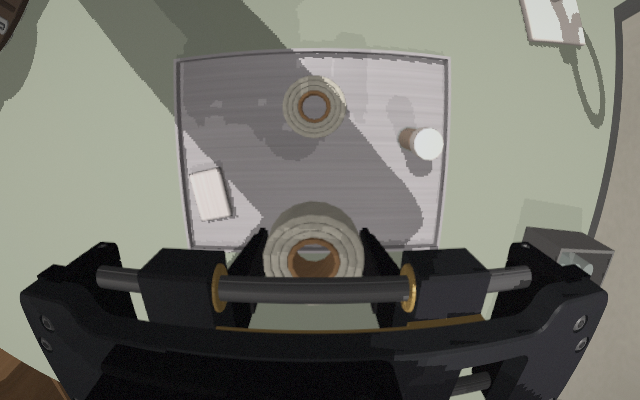

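Roll_a lies flat at pixel (315,105), world (536,-196), top 29 mm. The vial (428,143) and tin (211,193) are upright, and the landing place is clear. Lowering roll_b here.

```bash
python3 -m pendant '[[[0.4,0,0,0.02,0],[0.4,0,0,0.045,0],[0.4,0,0,0.068,0],[0.4,0,0,0.087,0],[0.4,0,0,0.1,0],[0.4,0,0,0.109,0],[0.4,0,0,0.114,0],[0.4,0,0,0.116,0]]]' && python3 -m pendant '[[[0.4,0,0,0.002,0],[0.4,0,0,0.004,0],[0.4,0,0,0.005,0],[0.4,0,0,0.006,0],[0.4,0,0,0.0065,0],[0.4,0,0,0.007,0],[0.4,0,0,0.007,0],[0.4,0,0,0.007,0]]]'
```

```text
t: 23.9
eef_pos: [544.9, -280.1, 14.1]
tcp_rot: [3.141, 0.0, 1.685]
ft_force: [0.7, -0.1, -1.7]
opening: 0.574
t: 24.7
eef_pos: [544.8, -280.2, 7.4]
tcp_rot: [3.141, 0.0, 1.685]
ft_force: [-1.2, 1.0, 5.1]
opening: 0.571
```

Contact at z 7.4, as predicted. Releasing.

```bash
python3 -m pendant '[[[0.59,0,0,0,0],[0.61,0,0,0,0],[0.64,0,0,0,0],[0.68,0,0,0,0],[0.72,0,0,0,0],[0.72,0,0,0,0],[0.72,0,0,0,0],[0.72,0,0,0,0]]]' && python3 -m pendant '[[[0.72,0,0,-0.005,0],[0.72,0,0,-0.015,0],[0.72,0,0,-0.03,0],[0.72,0,0,-0.05,0],[0.72,0,0,-0.08,0],[0.8,0,0,-0.11,0],[1,0,0,-0.14,0],[1,0,0,-0.16,0]]]' && python3 -m pendant '[[[1,-0.04,0,-0.01,0],[1,-0.08,0,-0.01,0],[1,-0.1,0,-0.01,0],[1,-0.12,0,-0.01,0],[1,-0.12,0,-0.01,0],[1,-0.12,0,-0.01,0],[1,-0.12,0,-0.01,0],[1,-0.12,0,-0.01,0]]]'; python3 - <<'E'
from h import *
P,_=wpts(); s=env.state()
w=s['tcp_rot'][2]; M=np.array([[np.cos(w),np.sin(w),0],[np.sin(w),-np.cos(w),0],[0,0,-1]])
Q=(P.reshape(-1,3)@M.T)+s['eef_pos']; Q=Q[np.isfinite(Q).all(1)]
for n,ce in [('a',(536,-196)),('b',(545,-281))]:
    q=Q[(np.hypot(Q[:,0]-ce[0],Q[:,1]-ce[1])<40)&(Q[:,2]>23)&(Q[:,2]<36)]; k=np.linalg.lstsq(np.c_[q[:,:2],np.ones(len(q))],q[:,2],rcond=None)[0]
    print(n,len(q), disc(q[:,:2])[0], np.median(q,0).round(1),'slope',k[:2].round(3))
c=cam('top'); W=world(c); P=W.reshape(-1,3); P=P[np.isfinite(P).all(1)]
for n,ce,r,z0,z1 in [('bob',(541,17),40,24,40),('twin',(537,295),26,41,58),('tall',(482,233),28,86,102),('lone',(522,112),20,52,68)]:
    q=P[(np.hypot(P[:,0]-ce[0],P[:,1]-ce[1])<r)&(P[:,2]>z0)&(P[:,2]<z1)]; print(n,len(q), disc(q[:,:2])[0] if len(q) else '',np.median(q[:,2]) if len(q) else '')
cv2.imwrite('pics/end.png',cv2.resize(c['image'][140:300,180:500],None,fx=2.4,fy=2.4))
print(env.state()['ft_force'],env.state()['t'])
E
```

```text
t: 25.5
eef_pos: [544.7, -280.2, 7.1]
tcp_rot: [3.142, 0.0, 1.685]
ft_force: [-0.1, 0.4, 0.2]
opening: 0.721
t: 26.3
eef_pos: [545.1, -280.3, 170.8]
tcp_rot: [3.139, 0.002, 1.685]
ft_force: [-1.0, -0.3, -0.5]
opening: 0.917
t: 27.1
eef_pos: [558.5, -398.5, 177.6]
tcp_rot: [3.141, 0.0, 1.685]
ft_force: [0.3, 0.3, 0.4]
opening: 1.003
a 847 ((536.0894775390625, -202.6409912109375), 27.246315002441406) [ 538.  -211.5   29. ] slope [-0.008  0.024]
b 1898 ((545.2711791992188, -281.9474792480469), 28.20353889465332) [ 545.3 -282.    29.1] slope [ 0.    -0.001]
bob 89 ((542.1749267578125, 15.346346855163574), 19.93232536315918) 29.943528968161402
twin 93 ((538.9070434570312, 297.0952453613281), 20.130456924438477) 49.666530548440434
tall 121 ((481.43011474609375, 233.7108917236328), 20.923290252685547) 94.71562984225834
lone 66 ((522.4860229492188, 111.98677825927734), 13.756378173828125) 59.4340623482874
[-0.25152998 -0.62174088 -0.76375637] 27.2
```

View pics/end.png

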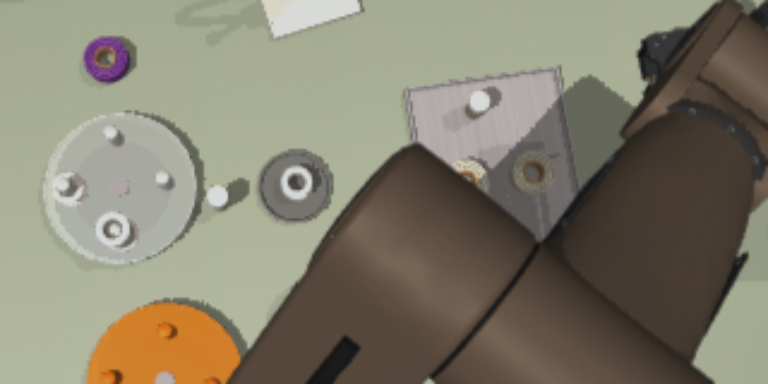

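The bobbin is in the dish at (297,182). Both rolls lie in the tray at (465,172) and (533,172), with the first partly hidden by the arm. The twin bobbin and tall spool are on their posts.

```bash
python3 -c "
from cell import env
print(env.job_done())"
```

```text
the job is handed in; nothing more can be done
None
```

The job is handed in at about 27 s on the robot's clock; it reports no verdict. The bobbin went into the grey dish first. Then roll_a and roll_b came up off their posts and were laid flat, side by side, in the tray.

Last checks:
- **Bobbin:** it stands upright about 2 mm from the dish's centre, with its top at 30 mm, as it should be.
- **Rolls:** both tops are at 29 mm and level, with centres about 85 mm apart.
- **Spools left in place:** the twin bobbin (top 50 mm) and tall spool (top 95 mm) are still down on their posts.
- **Bystanders:** the lone vial is unmoved, and the tray vial and tin looked undisturbed. I did not re-measure the bowl, jar or tape measure, but the arm never worked near them.
- **Robot:** it is clear of everything, with wrist force near zero.

Two readings disagreed:
- **Roll_b grip:** it read about 54 mm instead of 56 mm, but wrist depth showed the roll level and centred in the jaws.
- **Roll_a position:** the last reading was 6 mm off the earlier one, and it came from a partial view of the roll. The earlier full view put it at (536, -196) mm, where it was set down.

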